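# Set the length stop of the cut-off jig and bring the tube up to it

## Robot

A 6-joint arm with a two-finger parallel gripper is mounted at the origin on the work surface. World frame = base frame: x ahead of the robot, y to its left, z up, the work surface at z = 0. Lengths are in m, angles in degrees, forces in N, time in s.
With the tool pointing down it reaches from about 0.325 to 0.925 m from the base axis. Payload 3.1 kg.
Tool frame: the origin (TCP) lies on the centre line of the jaws, within the pads' length; the fingertips stand manip.tip_reach ahead of it and the grasp point (between the pads) lies 2 mm behind it (manip.tip_reach is the distance from the TCP to the fingertips, in m); z points along the fingers, y is the direction in which the jaws open and shut (so a half turn about z gives the same grasp; the last joint's range is limited). The gripper opens to 85 mm and grips with 20 to 120 N. Pads are 22 mm wide; open, the fingers measure 114 mm over their backs; the gripper's body (76 mm by 85 mm) begins 54 mm behind the grasp point. The pads swing forward as they close: fully open they stand 13 mm farther back than shut.
Start: joints at [65.707, 12.427, 92.441, -0, 75.132, -6.429], TCP at [0.192, 0.595, 0.219] pointing down, gripper open.
Joint ranges: [-157.48, 157.48], [-44.54, 120.13], [17.64, 146.25], [-64.5, 244.5], [7.68, 150.69], [-147.95, 147.95]. Speed limits (degrees/s): [159.86, 159.86, 180, 180, 180, 180].

## Interface

Orientations are given as [roll, pitch, yaw] about the fixed x, y, z axes, in that order (R = Rz(yaw) Ry(pitch) Rx(roll)).
In Python, from cell import manip gives the robot as it stands. Calls block until the motion is done:
- manip.goto(position, orientation): joint-space move of the TCP to a pose.
- manip.movel(position, orientation=None, rate=0.15): straight line of the TCP; orientation=None keeps the orientation; rate is the mean speed in m/s.
- manip.move_j(angles): joint-space move.
- manip.set_gripper(opening, newtons=None): finger opening in m; newtons is the grip in N (None keeps the last); returns when the fingers have stopped.
- manip.dwell(seconds).
- manip.ik(position, orientation): joint angles nearest the present ones, or None.
- manip.get_image(name): name is "scene" or "top" or "wrist"; returns a dict with "image" (400x640x3 uint8, red, green, blue), "intrinsics" (3x3 intrinsics, pixels), "world_to_cam" (4x4, takes a point from world to camera coordinates). Camera axes: x right, y down, z forward; pixel columns grow to the right and rows downward; lengths in m; the calibration is good to about 2 mm. A picture is of the moment at which its call begins. There is no depth.
A pose or a line that the arm cannot do raises manip.IKError and nothing moves.
- manip.finish_job(): hands the job in, once; it reports no verdict.
Trained networks look in a picture, given as the dict that the camera call returned (one of the last four; its "shot" number tells which), for a name from the list of things; names that differ only in an ending like _2 or _b are one class to them, and where a whole thing is asked for, a point or a joint stands for the part that bears it (a point fixed in the world has none). Each returns a list of dicts, best first, with "score" (0 to 1); they miss things now and then, are a little off and sometimes report something else, mostly with a low value. They report only what shows in the picture. A call takes as long as a camera call. They do not tell look-alikes from the thing itself.
- manip.spot_in(thing, picture): "rect" ([centre column, centre row, width, height] as shares, 0 to 1, of the picture: columns of its width, rows of its height, round what is visible of it).
- manip.outline_of(thing, picture): "mask" (400x640 bool, what is visible of it) and "rect" ([centre column, centre row, width, height] as shares, 0 to 1, of the picture: columns of its width, rows of its height, round what is visible of it).
- manip.landmark_of(thing, picture): "position" ([row, column] as shares, 0 to 1, of the picture: columns of its width, rows of its height: a listed point, or the origin of a listed thing).
Readings, each from a call of its own:
- manip.current_time_s(): time.
- manip.current_qpos(): joint angles.
- manip.current_qd(): joint speeds.
- manip.current_joint_efforts(): joint torques, N m.
- manip.current_ee_pos(): TCP position.
- manip.current_orientation(): TCP orientation.
- manip.current_wrist_force(): force on the tool from outside, world axes, zero at the start.
- manip.current_torque(): the same for the moment, N m.
- manip.current_finger_gap(): finger opening in m.
Only numpy, scipy, OpenCV 4.12 (cv2) and the standard library are available. Lean on these libraries where they do the work, as an engineer would, in place of code of your own. Each camera call takes 0.05 s, during which the arm holds its last target. There are 200 camera calls.

## Task

On the blue cut-off jig, push the red sliding stop along its rail with your fingertips until its spring plunger clicks into the notch of the brass collar, and leave it seated there. Then push the brass tube along its channel, gently, until its end rests against the stop, without shoving the stop out of the notch. Only push, never hard: do not pinch or lift the tube, do not pull up the plunger knob, and leave the other tools where they lie.

Things in the scene. Friction and masses are not known exactly. Their poses are not given: they have to be found in the camera images.
- jig: the fixed cut-off jig: blue base plate 126 x 400 x 12 mm, origin under its middle on the work surface, long axis = its y, its -x side towards the robot. Steel guide rail along y at x = 16 mm (top z = 32 mm, grey end blocks to z = 38 mm at y = +-188 mm); aluminium ledge that the plunger rides on at x = 50 mm, top z = 18 mm
- channel (a point): middle of the channel floor of the jig, at jig x = -30 mm, y = 0, 12 mm above the work surface; axes as the jig's. The tube's channel runs along y between two aluminium walls 26 mm apart and 6 mm high (tops 18 mm above the work surface), open at both ends. The thin black line across it is a saw slot, no obstacle
- stop (a joint): travel of the red stop along the rail in m: the stop's middle is at jig y = 0.160 - value; pushed towards the jig's -y end it grows, to 0.29. Starts at 0 to 0.06, always on the collar's +y side. Friction about 1 N; cannot leave the rail. Climbing the collar's ramp takes 3 to 5 N in all; past the crest the spring draws it on into the notch and the push dips to nothing; leaving the notch either way takes about 8 to 11 N
- stop_back (a point): middle of the red block's push face, towards the jig's +y end: over the middle of the channel, 41 mm above the work surface; axes as the jig's. The block is 60 mm wide across the channel (jig x -60 to 0 mm), 24 mm thick along y, and stands from z = 21 to 61 mm
- stop_face (a point): point on the opposite face of the red block (towards the jig's -y end), which the tube's end must meet: over the middle of the channel, 21 mm above the work surface, 24 mm along -y from stop_back; axes as the jig's
- plunger (a joint): height of the stop's spring plunger in m: 0 seated in the notch, about 0.005 on the crests to either side of it, about -0.0005 while riding on the plain ledge, so tell seated from riding by the position along the rail; up = positive. A spring and its weight press it down with about 5 N
- plunger_tip (a point): centre of the plunger's 10 mm ball tip, at jig x = 50 mm and at the same jig y as the stop's middle. The brass knob on top is 17 mm wide and its top is about 70 mm above the work surface
- collar: the fixed brass detent collar on the ledge, red strip at its back, 44 mm long along y, 24 mm high, anywhere from jig y = 0 to +60 mm; origin on the work surface below the middle of its notch, axes as the jig's. Notch between two round ribs whose crests lie 8 to 9 mm to either side, ramps outside. The stop is seated when plunger_tip is level with this origin along y
- stock: loose square brass tube, 20 mm wide (x), 80 mm long (y), 18 mm high, about 0.12 kg, lying in the channel (top 30 mm above the work surface) with 3 mm play to each wall; origin under its middle. It slides with about 1 N of push
- stock_front (a point): centre of the tube's end towards the stop (+y), 9 mm above its underside
- stock_back (a point): centre of the tube's other end (-y), the end to push; the jig is open there, nothing stands behind it
- pencil: yellow pencil, 160 mm long and 8 mm thick, lying flat in front of the jig (robot side); origin under its middle, y axis along it (leave it alone)
- marker: grey marker pen with a blue cap, 135 mm long and 15 mm thick, lying behind the jig; origin under its middle, y axis along it (leave it alone)
- pliers: small pliers with green handles, 135 mm long, 50 mm wide and 12 mm high, lying behind the jig; origin under the pivot, y axis towards the jaws (leave it alone)
- snips: metal snips with blue handles, 150 mm long, 50 mm wide and 12 mm high, lying near the robot's left; origin under the pivot, y axis towards the jaws (leave it alone)
- bench_block: steel bench block on a black rubber pad, 75 x 75 x 24 mm; origin under its middle (leave it alone)
- flux_jar: jar with black cap, 52 mm wide and 50 mm high; origin under its middle (leave it alone)
- tape_roll: orange roll of tape lying flat, 70 mm wide and 24 mm high; origin under its middle (leave it alone)
Things that resemble listed ones, but are neither listed nor needed, are in the scene too. Leave any turquoise look-alike of the stock alone.

How it is judged:
By the outcome, as a careful person would: the job done as asked, in the order asked, and still so for the second after the job is handed in, with the robot touching nothing.
It also fails if it takes over 54 s, if anything falls off the work surface, if the arm or the gripper's body presses on something with over 40 N, if the wrist force passes 120 N, or if a joint passes its speed limit or range.

## Working session

There is one attempt and no reset: what is moved stays moved. The work goes in short steps, each a Python script; the robot and the scene stay as the last script left them, time stands still between calls to the robot, and variables do not carry over. Pictures are saved under pics/ and viewed, about 8 in all and at most 12, crops included, and the job is handed in when it is done.

```bash
mkdir -p pics; ls; cat > h.py <<'E'
import numpy as np, cv2
from cell import manip
def save(p,n): cv2.imwrite(f'pics/{n}.png',cv2.cvtColor(p['image'],cv2.COLOR_RGB2BGR))
def ray(p,uv,z):
    K=p['intrinsics'];T=np.array(p['world_to_cam']);R=T[:3,:3];c=-R.T@T[:3,3]
    d=R.T@np.linalg.inv(K)@np.array([uv[0],uv[1],1.]);return c+d*(z-c[2])/d[2]
def proj(p,X):
    T=np.array(p['world_to_cam']);v=np.array(p['intrinsics'])@(T[:3,:3]@np.array(X)+T[:3,3]);return v[:2]/v[2]
def lm(p,n,z):
    return [(round(d['score'],2),np.round([d['position'][1]*640,d['position'][0]*400],1).tolist(),np.round(ray(p,[d['position'][1]*640,d['position'][0]*400],z),4).tolist()) for d in manip.landmark_of(n,p)[:3]]
E
python3 - <<'E'
from h import *
print(manip.tip_reach, manip.current_time_s())
Z=dict(jig=0,channel=.012,stop_back=.041,stop_face=.021,plunger_tip=.02,collar=0,stock=.012,stock_front=.021,stock_back=.021)
for c in ('top','scene'):
    p=manip.get_image(c);save(p,c)
    for n,z in Z.items(): print(c,n,lm(p,n,z))
E
```

```text
pics
0.017 0.0
top jig [(0.87, [302.7, 193.1], [0.5332, 0.0007, 0.0]), (0.31, [290.0, 233.6], [0.4275, 0.0311, 0.0])]
top channel [(0.94, [304.0, 207.2], [0.4961, -0.0037, 0.012])]
top stop_back [(0.91, [238.7, 209.9], [0.4846, 0.1579, 0.041])]
top stop_face [(0.63, [251.9, 211.3], [0.4824, 0.1281, 0.021]), (0.16, [288.6, 173.5], [0.5811, 0.0377, 0.021])]
top plunger_tip []
top collar [(0.63, [287.2, 171.3], [0.5894, 0.0427, 0.0])]
top stock [(0.73, [365.1, 258.9], [0.368, -0.1624, 0.012]), (0.73, [415.0, 134.4], [0.6926, -0.2887, 0.012]), (0.55, [350.4, 197.5], [0.5238, -0.1225, 0.012])]
top stock_front [(0.6, [409.6, 119.9], [0.7282, -0.272, 0.021]), (0.54, [357.7, 244.6], [0.4043, -0.1418, 0.021])]
top stock_back [(0.83, [366.5, 193.7], [0.5339, -0.1626, 0.021]), (0.56, [377.6, 277.2], [0.3239, -0.1931, 0.021]), (0.54, [410.4, 149.5], [0.6507, -0.2744, 0.021])]
scene jig [(0.82, [325.1, 219.1], [0.5416, 0.0055, 0.0])]
scene channel [(0.78, [313.8, 210.7], [0.5076, -0.0105, 0.012])]
scene stop_back [(0.91, [357.9, 174.3], [0.4609, 0.1668, 0.041])]
scene stop_face [(0.67, [352.0, 188.5], [0.4877, 0.1291, 0.021]), (0.63, [374.5, 200.8], [0.566, 0.1523, 0.021])]
scene plunger_tip [(0.57, [377.5, 200.1], [0.5667, 0.1622, 0.02]), (0.37, [191.6, 314.9], [0.6774, -0.4106, 0.02])]
scene collar [(0.4, [344.4, 222.6], [0.5802, 0.0431, -0.0])]
scene stock [(0.84, [279.5, 228.1], [0.5226, -0.1236, 0.012]), (0.66, [235.7, 202.9], [0.3682, -0.1825, 0.012]), (0.58, [247.6, 302.6], [0.7022, -0.2933, 0.012])]
scene stock_front [(0.88, [289.7, 224.6], [0.533, -0.0983, 0.021]), (0.72, [254.9, 314.6], [0.7459, -0.2947, 0.021]), (0.56, [253.5, 202.6], [0.4025, -0.1428, 0.021])]
scene stock_back [(0.79, [224.0, 194.7], [0.3283, -0.2002, 0.021]), (0.73, [247.3, 288.3], [0.6721, -0.2799, 0.021]), (0.53, [267.8, 234.2], [0.5367, -0.1637, 0.021])]
```

View pics/top.png

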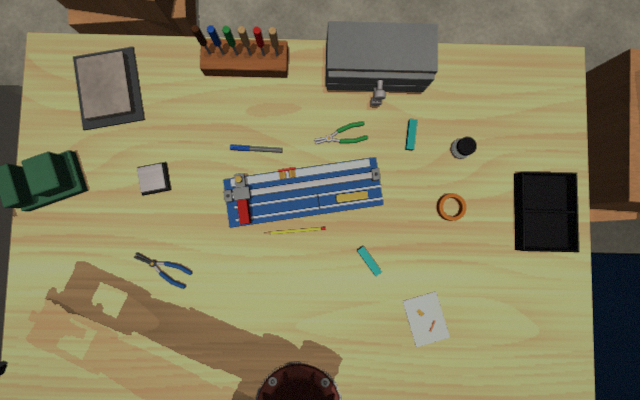

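View pics/scene.png

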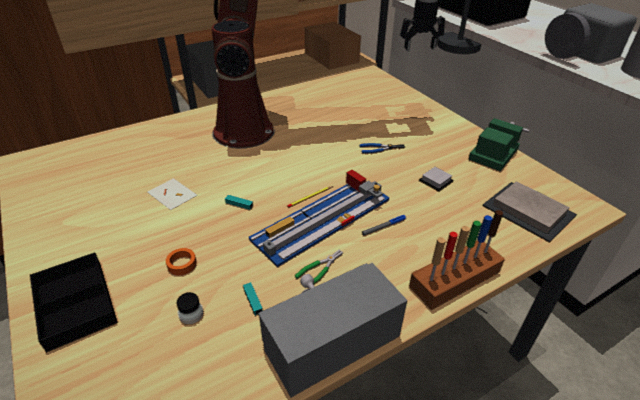

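The brass tube in the channel at top (352,197) and scene (280,228) is the stock: it is brass and lies in the jig. The turquoise bars at top (369,261) and (411,135) are the look-alikes. I'll get a closer wrist view to fix the poses and confirm this.

```bash
python3 - <<'E'
from h import *
print(manip.current_orientation())
for yaw in (100,):
    o=[180,0,yaw]
    print(manip.ik([.45,.06,.36],o))
manip.set_gripper(0.0,20)
manip.goto([.47,.05,.36],[180,0,100])
p=manip.get_image('wrist');save(p,'w1')
T=p['world_to_cam'];print('cam',-T[:3,:3].T@T[:3,3],T[2,:3],manip.current_time_s())
Z=dict(jig=0,channel=.012,stop_back=.041,stop_face=.021,plunger_tip=.02,collar=0,stock=.012,stock_front=.021,stock_back=.021)
for n,z in Z.items(): print(n,lm(p,n,z))
E
```

```text
[1.79995452e+02 9.15845283e-05 1.62136135e+02]
[ -1.27523696 -13.93955569 103.61245927   0.          90.32709642
 -11.27523696]
cam [0.45640388 0.12178868 0.51533354] [ 0.04964399 -0.27980976 -0.95877107] 4.0583
jig [(0.97, [358.2, 194.4], [0.5374, -0.0007, 0.0])]
channel [(0.64, [338.1, 195.0], [0.5036, -0.0045, 0.012])]
stop_back [(0.55, [343.2, 90.8], [0.4797, 0.1516, 0.041]), (0.3, [434.2, 241.6], [0.6663, -0.0459, 0.041])]
stop_face [(0.29, [341.8, 243.5], [0.5246, -0.0833, 0.021]), (0.18, [387.5, 173.6], [0.5722, 0.0452, 0.021])]
plunger_tip []
collar [(0.9, [388.0, 175.0], [0.5784, 0.0398, 0.0])]
stock [(0.67, [244.0, 271.9], [0.368, -0.1694, 0.012]), (0.64, [433.2, 240.5], [0.677, -0.0545, 0.012]), (0.57, [336.6, 266.4], [0.5251, -0.1307, 0.012])]
stock_front [(0.65, [260.0, 263.9], [0.3948, -0.1443, 0.021]), (0.64, [340.0, 244.6], [0.5219, -0.0857, 0.021]), (0.64, [431.4, 353.1], [0.731, -0.2707, 0.021])]
stock_back [(0.65, [221.3, 281.5], [0.333, -0.1894, 0.021])]
```

View pics/w1.png

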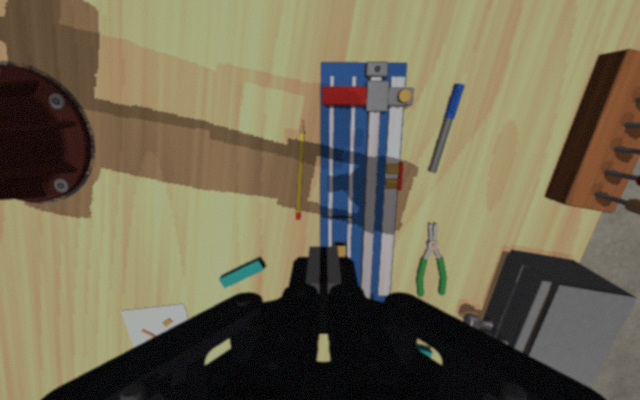

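```bash
cat >> h.py <<'E'
def jigfit(p):
    h=cv2.cvtColor(p['image'],cv2.COLOR_RGB2HSV)
    m=cv2.inRange(h,(100,110,50),(125,255,255))
    o=manip.outline_of('jig',p)[0]['mask'].astype(np.uint8)
    m&=cv2.dilate(o,np.ones((7,7)))*255
    m=cv2.morphologyEx(m,cv2.MORPH_OPEN,np.ones((2,2)))
    pts=np.argwhere(m)[:,::-1]
    X=np.array([ray(p,q,.012)[:2] for q in pts],np.float32)
    (c,s,a)=cv2.minAreaRect(X*1000);return c,s,a
E
python3 - <<'E'
from h import *
for c in('top','scene'):
    p=manip.get_image(c);print(c,jigfit(p))
    if c=='top':
        cv2.imwrite('pics/crop.png',cv2.cvtColor(cv2.resize(p['image'][145:240,215:395],None,fx=4.4,fy=4.4,interpolation=cv2.INTER_CUBIC),cv2.COLOR_RGB2BGR))
E
```

```text
top ((549.2064819335938, -95.72462463378906), (122.89735412597656, 206.0202178955078), 9.766777992248535)
scene ((336.7103271484375, 313.59393310546875), (67.08160400390625, 48.18061447143555), 59.91142654418945)
```

View pics/crop.png

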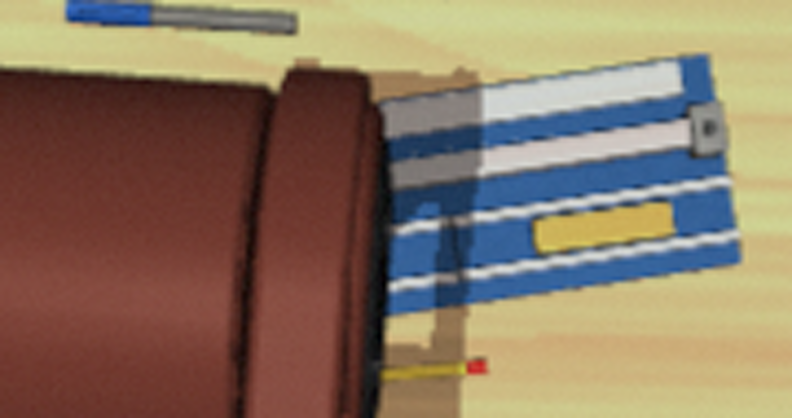

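The crop shows the brass tube lying in the channel at about crop (604,227); the arm hides the left half of the jig. I'll fit the jig from the first, unobstructed top picture.

```bash
python3 - <<'E'
from h import *
p=dict(manip.get_image('top'));im=cv2.imread('pics/top.png')
h=cv2.cvtColor(im,cv2.COLOR_BGR2HSV);m=cv2.inRange(h,(100,110,50),(125,255,255))
m[:156]=0;m[232:]=0;m[:,:220]=0;m[:,390:]=0
n,l,s,_=cv2.connectedComponentsWithStats(m);
for i in range(1,n):
    if s[i,4]<15:m[l==i]=0
X=np.array([ray(p,q,.012)[:2] for q in np.argwhere(m)[:,::-1]],np.float32)
c,sz,a=cv2.minAreaRect(X*1000);print(c,sz,a)
yaw=np.radians(a if sz[1]>sz[0] else a-90);ex=np.array([np.cos(yaw),np.sin(yaw)]);ey=np.array([-ex[1],ex[0]]);c=np.array(c)/1000
print(np.degrees(yaw))
J=lambda x:((np.array(x[:2])-c)@ex,(np.array(x[:2])-c)@ey)
tests=dict(stock_s=[.5226,-.1236],stock_t=[.5238,-.1225],back_t=[.5339,-.1626],back_s=[.5367,-.1637],front_s=[.533,-.0983],sb_t=[.4846,.1579],sb_w=[.4797,.1516],sf_t=[.4824,.1281],sf_s=[.4877,.1291],collar_t=[.5894,.0427],collar_w=[.5784,.0398],collar_s=[.5802,.0431],ch_t=[.4961,-.0037],pl=[.5667,.1622])
for k,v in tests.items(): print(k,np.round(J(v),4))
# brass tube top + red block top colours
y=cv2.inRange(h,(18,110,100),(32,255,255));y[:188]=0;y[206:]=0;y[:,:330]=0;y[:,372:]=0
Y=np.array([ray(p,q,.03)[:2] for q in np.argwhere(y)[:,::-1]],np.float32);Q=np.array([J(q) for q in Y]);print('tube',len(Q),Q.min(0),Q.max(0),Q.mean(0))
r=cv2.inRange(h,(0,150,90),(8,255,255))|cv2.inRange(h,(172,150,90),(180,255,255));r[:190]=0;r[230:]=0;r[:,:225]=0;r[:,260:]=0
Q=np.array([J(ray(p,q,.061)) for q in np.argwhere(r)[:,::-1]]);print('red',len(Q),np.percentile(Q,[2,98],axis=0))
E
```

```text
(535.661376953125, 0.193756103515625) (122.9398193359375, 396.6257019042969) 9.773544311523438
9.773544311523438
stock_s [-0.0339 -0.1198]
stock_t [-0.0325 -0.1189]
back_t [-0.0294 -0.1601]
back_s [-0.0268 -0.1617]
front_s [-0.0193 -0.0966]
sb_t [-0.0235  0.1641]
sb_w [-0.0294  0.1587]
sf_t [-0.0308  0.1351]
sf_s [-0.0254  0.1352]
collar_t [0.0602 0.0328]
collar_w [0.0488 0.0318]
collar_s [0.0512 0.0347]
ch_t [-0.0396  0.0029]
pl [0.0581 0.1544]
tube 234 [-0.04028598 -0.15932885] [-0.0207012 -0.0801783] [-0.0306033  -0.12014978]
red 232 [[-0.05738531  0.14009229]
 [-0.0013678   0.16235872]]
```

```bash
cat >> h.py <<'E'
yaw=np.radians(9.77);C=np.array([.5357,.0002]);ex=np.array([np.cos(yaw),np.sin(yaw)]);ey=np.array([-ex[1],ex[0]])
O=[180,0,99.77]
def W(x,y,z): return [*(C+x*ex+y*ey),z]
def J(P): d=np.array(P[:2])-C;return d@ex,d@ey
def F(b): f=np.array(manip.current_wrist_force())-b;return f[:2]@ex,f[:2]@ey,f[2]
E
python3 - <<'E'
from h import *
manip.goto(W(-.03,.195,.14),O)
manip.movel(W(-.03,.195,.05),rate=.12)
manip.dwell(.2);b=np.array(manip.current_wrist_force());np.save('b.npy',b);print(b,manip.current_time_s())
y=.195
while y>.145:
    y-=.003;manip.movel(W(-.03,y,.05),rate=.05);f=F(b)
    print(round(y,4),np.round(f,2),manip.current_time_s())
    if f[1]>.6: break
p=manip.get_image('wrist');save(p,'w2')
E
```

```text
[ 0.68996578 -0.02615087 -0.52185288] 6.875
0.192 [-0.46  0.04  0.53] 7.125
0.189 [-0.79  0.18 -0.24] 7.375
0.186 [-0.71  0.41  0.13] 7.625
0.183 [-0.94  0.06  0.8 ] 7.875
0.18 [-0.94  0.89  1.21] 8.125
```

View pics/w2.png

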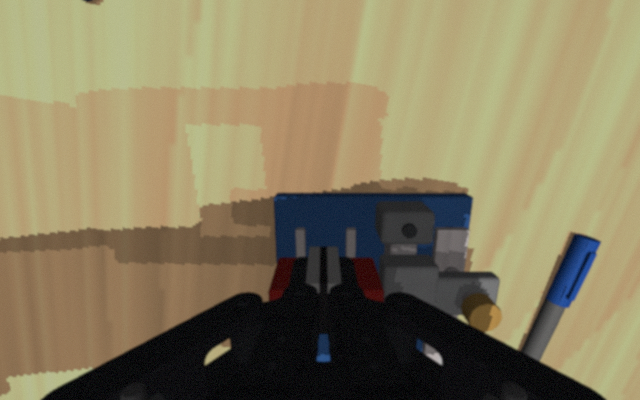

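The picture shows the closed fingers centred on the red block, just behind its push face (about 325,265), and the knob at (482,311). Now the push.

```bash
python3 - <<'E'
from h import *
b=np.load('b.npy')
def f3():
    v=[F(b)]
    for _ in range(2): manip.dwell(.02);v.append(F(b))
    return np.mean(v,0)
for y in (.168,.14,.11,.087):
    manip.movel(W(-.03,y,.05),rate=.05);print(y,np.round(f3(),2),manip.current_time_s())
peak=0
while y>.05:
    y-=.0012;manip.movel(W(-.03,y,.05),rate=.03);f=f3();peak=max(peak,f[1])
    print(round(y,4),np.round(f,2),np.round(J(manip.current_ee_pos())[1],4),manip.current_time_s())
    if f[1]>7 or (peak>2.5 and f[1]<.9): break
p=manip.get_image('wrist');save(p,'w3')
E
```

```text
0.168 [-0.5   0.18  0.69] 8.6
0.14 [-0.6  -0.07  0.94] 9.3417
0.11 [-0.32  0.42  0.31] 10.125
0.087 [-0.57  0.3   0.59] 10.7667
0.0858 [-0.32  0.16  0.13] 0.0859 11.05
0.0846 [-0.31 -0.14  0.28] 0.0846 11.3333
0.0834 [-0.4  -0.24  0.16] 0.0833 11.6167
0.0822 [-0.64  0.13  0.63] 0.0822 11.9
0.081 [-0.56  0.17  0.14] 0.081 12.1833
0.0798 [-0.66 -0.08  0.45] 0.0798 12.4667
0.0786 [-0.67  0.26  0.7 ] 0.0785 12.75
0.0774 [-0.53  0.59  0.62] 0.0774 13.0333
0.0762 [-0.7   0.25  0.45] 0.0762 13.3167
0.075 [-0.57  0.34  0.45] 0.075 13.6
0.0738 [-0.69  0.22  0.39] 0.0738 13.8833
0.0726 [-0.74 -0.12  0.58] 0.0726 14.1667
0.0714 [-0.28  0.22  0.52] 0.0714 14.45
0.0702 [-0.6  -0.06  0.66] 0.0702 14.7333
0.069 [-1.1  -0.28  0.23] 0.0689 15.0167
0.0678 [-0.54  0.36  0.55] 0.0678 15.3
0.0666 [-1.04 -0.37  0.4 ] 0.0666 15.5833
0.0654 [-0.43 -0.02  0.58] 0.0653 15.8667
0.0642 [-0.5   0.42  0.3 ] 0.0642 16.15
0.063 [-0.36  0.13  0.41] 0.063 16.4333
0.0618 [-0.51  0.3   0.34] 0.0617 16.7167
0.0606 [-0.99  0.19  0.75] 0.0606 17.0
0.0594 [-0.6   0.02  0.35] 0.0594 17.2833
0.0582 [-0.18  0.65  0.39] 0.0581 17.5667
0.057 [-1.33  0.08  0.13] 0.057 17.85
0.0558 [-0.69 -0.01  0.44] 0.0558 18.1333
0.0546 [-1.07  0.15  0.31] 0.0546 18.4167
0.0534 [-0.75  0.07  0.79] 0.0534 18.7
0.0522 [-0.44  0.04 -0.07] 0.0522 18.9833
0.051 [-1.31  0.25  0.6 ] 0.0509 19.2667
0.0498 [-0.85 -0.19  0.52] 0.0497 19.55
```

View pics/w3.png

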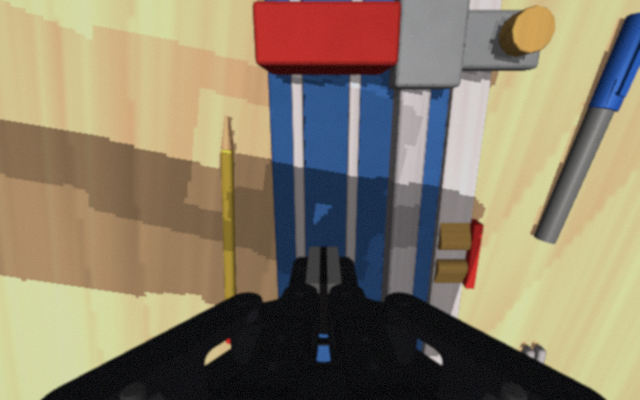

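The red stop is still at the +y end (325,35), and the fingers are now on its -y side with no force seen. They must have passed over it, so I'll check the height.

```bash
python3 - <<'E'
from h import *
print(manip.current_ee_pos(),manip.current_orientation(),manip.tip_reach,manip.current_finger_gap(),manip.current_time_s())
p=manip.get_image('scene')
u,v=proj(p,W(-.03,.08,.05)).astype(int);print(u,v)
cv2.imwrite('pics/s2.png',cv2.cvtColor(cv2.resize(p['image'][v-85:v+65,u-100:u+100],None,fx=4,fy=4,interpolation=cv2.INTER_CUBIC),cv2.COLOR_RGB2BGR))
E
```

```text
[0.49769201 0.04415844 0.05000397] [ 1.79998603e+02 -1.01610108e-03  9.97650796e+01] 0.017 4.313613019128427e-05 19.6
337 187
```

View pics/s2.png

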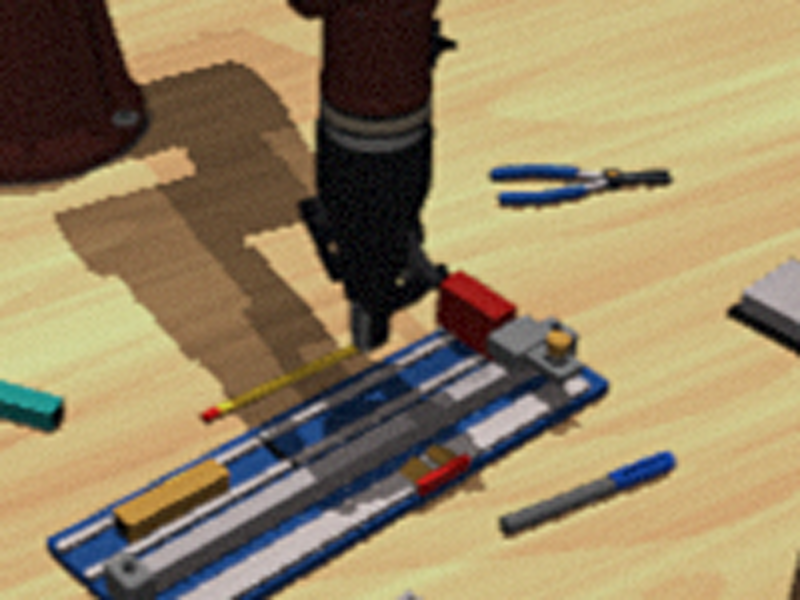

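```bash
python3 - <<'E'
from h import *
p=manip.get_image('scene'); q=manip.get_image('wrist')
for z in (.02,.033,.05,.07): 
    X=ray(p,[329.5,189],z);print('tip scene z',z,np.round(J(X),3), 'proj TCP xy at z', proj(p,W(-.03,.05,z)), 'wrist',proj(q,W(-.03,.05,z)))
for n,z in (('stop_back',.041),('stop_face',.021),('collar',0)):
    for pp in (p,q): print(n,[(a[0],a[1],np.round(J(a[2]),3)) for a in lm(pp,n,z)])
h=cv2.cvtColor(q['image'],cv2.COLOR_RGB2HSV)
r=cv2.inRange(h,(0,150,60),(8,255,255))|cv2.inRange(h,(172,150,60),(180,255,255));r[120:]=0
print('red wrist rows',np.where(r[:,320]>0)[0][[0,-1]])
# top edge back row2 ; front-top edge row ~38; bottom front row 72
for row,z in ((2,.061),(38,.061),(64,.061),(72,.021)): print(row,z,np.round(J(ray(q,[325,row],z)),4))
E
```

```text
tip scene z 0.02 [-0.067  0.085] proj TCP xy at z [328.91061993 200.04944166] wrist [324.46405119 231.38871527]
tip scene z 0.033 [-0.054  0.073] proj TCP xy at z [329.00715932 196.4469057 ] wrist [324.5669041 239.5523115]
tip scene z 0.05 [-0.038  0.059] proj TCP xy at z [329.13538068 191.66210192] wrist [324.72419527 252.03675712]
tip scene z 0.07 [-0.019  0.041] proj TCP xy at z [329.28917439 185.92302063] wrist [324.9528422  270.18482123]
stop_back [(0.95, [360.0, 178.0], array([-0.029,  0.169])), (0.58, [290.5, 221.8], array([-0.009, -0.101])), (0.21, [331.4, 259.5], array([ 0.157, -0.109]))]
stop_back [(0.59, [329.3, 14.5], array([-0.028,  0.164]))]
stop_face [(0.8, [352.4, 189.9], array([-0.02 ,  0.131]))]
stop_face [(0.65, [327.8, 73.8], array([-0.028,  0.141]))]
collar [(0.55, [343.8, 220.2], array([0.043, 0.04 ]))]
collar [(0.88, [440.7, 242.8], array([0.051, 0.034]))]
red wrist rows [ 2 65]
2 0.061 [-0.0301  0.163 ]
38 0.061 [-0.0301  0.1502]
64 0.061 [-0.0301  0.1404]
72 0.021 [-0.0298  0.1415]
```

```bash
python3 - <<'E'
from h import *
q=manip.get_image('wrist');K=q['intrinsics'];print(K[0,0],manip.current_time_s())
print('block width',J(ray(q,[255,38],.061))[0]-J(ray(q,[397,38],.061))[0])
for z in (.033,.05,.06,.065,.07):
    print(z,[np.round(proj(q,W(-.03+a,.05+s,z)),0).tolist() for a in(-.0145,.0145) for s in (-.011,.011)])
E
```

```text
320.91070380206884 20.1
block width -0.057821232140275486
0.033 [[300.0, 257.0], [299.0, 222.0], [349.0, 257.0], [350.0, 222.0]]
0.05 [[298.0, 271.0], [297.0, 233.0], [352.0, 271.0], [353.0, 233.0]]
0.06 [[296.0, 280.0], [295.0, 240.0], [353.0, 280.0], [354.0, 240.0]]
0.065 [[295.0, 285.0], [294.0, 244.0], [354.0, 285.0], [355.0, 244.0]]
0.07 [[295.0, 291.0], [293.0, 249.0], [355.0, 291.0], [357.0, 249.0]]
```

```bash
python3 -c "
import cv2;i=cv2.imread('pics/w3.png')[225:325,260:390];cv2.imwrite('pics/w3c.png',cv2.resize(i*1,None,fx=6,fy=6,interpolation=cv2.INTER_CUBIC).clip(0,127)*2)"
```

```text
(no output)
```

View pics/w3c.png

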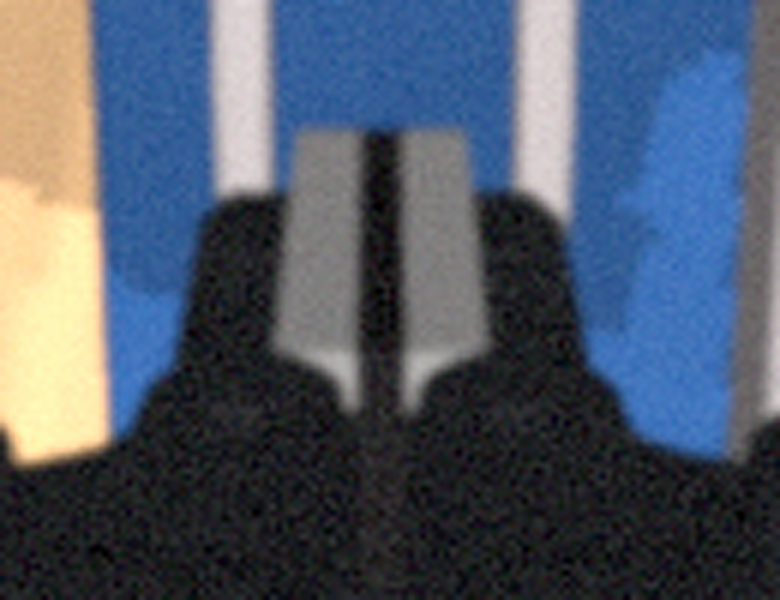

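Both cameras put the real fingertips at z ≈ 0.065 with the TCP at 0.05. That is about 30 mm higher than tip_reach says, so they went over the block. I'll go back behind the stop and descend in guarded steps, which measures the reach directly.

```bash
python3 - <<'E'
from h import *
manip.movel(W(-.03,.05,.085),rate=.2)
manip.movel(W(-.03,.193,.085),rate=.2)
manip.movel(W(-.03,.193,.042),rate=.15)
b=np.array(manip.current_wrist_force());z=.042
while z>.0215:
    z-=.002;manip.movel(W(-.03,.193,z),rate=.03);f=F(b)
    if f[2]>2.5: break
print('z',z,np.round(f,2),manip.current_time_s())
p=manip.get_image('wrist');save(p,'w4')
q=manip.get_image('scene')
for s in('stop_back',): print([(a[0],np.round(J(a[2]),3)) for a in lm(q,s,.041)])
u,v=proj(q,W(-.03,.16,.05)).astype(int)
a=cv2.resize(q['image'][v-40:v+30,u-50:u+50],(500,350),interpolation=cv2.INTER_CUBIC);w=cv2.resize(p['image'],(560,350))[:,150:450]
cv2.imwrite('pics/b.png',cv2.cvtColor(np.hstack([a,w]),cv2.COLOR_RGB2BGR))
E
```

```text
z 0.019999999999999983 [-0.61 -0.61 -0.42] 24.475
[(0.84, array([-0.04 ,  0.179]))]
```

View pics/b.png

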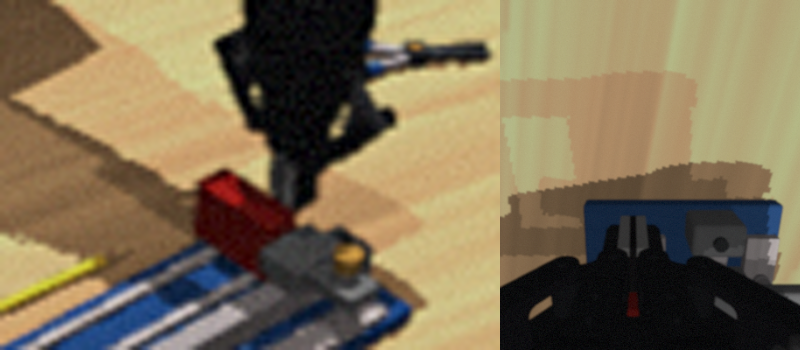

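The fingers now hang behind the red block, below its top, and the descent was free of contact down to TCP z=0.020. Pushing now.

```bash
python3 - <<'E'
from h import *
z=.02;b=np.mean([np.array(manip.current_wrist_force()) for _ in range(3)],0);np.save('b.npy',b)
L=[]
for y,r in ((.178,.08),(.166,.03),(.13,.05)):
    manip.movel(W(-.03,y,z),rate=r);L.append((y,*np.round(F(b),1)))
print(L,manip.current_time_s())
if L[-1][2]>.4:
    manip.movel(W(-.03,.086,z),rate=.05);print(np.round(F(b),1))
    y=.086;peak=0;L=[]
    while y>.050:
        y-=.0012;manip.movel(W(-.03,y,z),rate=.03);f=F(b)[1];peak=max(peak,f);L.append((round(y,4),round(f,2)))
        if f>7 or (peak>2.3 and f<.7): break
    print(L,manip.current_time_s())
p=manip.get_image('wrist');save(p,'w5')
for n,zz in (('stop_back',.041),('collar',0),('plunger_tip',.02)): print(n,[(a[0],np.round(J(a[2]),3)) for a in lm(p,n,zz)])
E
```

```text
[(0.178, np.float64(-0.3), np.float64(0.9), np.float64(-0.2)), (0.166, np.float64(-0.9), np.float64(0.8), np.float64(0.1)), (0.13, np.float64(-0.8), np.float64(0.4), np.float64(0.4))] 26.375
stop_back []
collar []
plunger_tip [(0.79, array([0.054, 0.103]))]
```

The stop is moving: the plunger is at y ≈ 0.103, where the geometry predicts it. Continuing.

```bash
python3 - <<'E'
from h import *
z=.02;b=np.load('b.npy')
manip.movel(W(-.03,.086,z),rate=.05);print(np.round(F(b),1))
y=.086;peak=0;L=[]
while y>.054:
    y-=.0012;manip.movel(W(-.03,y,z),rate=.03);f=F(b)[1];peak=max(peak,f);L.append((round(y,4),round(f,2)))
    if f>7 or (peak>2.4 and f<.9): break
print(L,manip.current_time_s())
p=manip.get_image('wrist');save(p,'w5')
for n,zz in (('stop_back',.041),('collar',0),('plunger_tip',.02)): print(n,[(a[0],np.round(J(a[2]),3)) for a in lm(p,n,zz)])
E
```

```text
[0.2 0.5 1.2]
[(0.0848, np.float64(0.61)), (0.0836, np.float64(1.08)), (0.0824, np.float64(1.89)), (0.0812, np.float64(2.04)), (0.08, np.float64(1.18)), (0.0788, np.float64(3.64)), (0.0776, np.float64(4.32)), (0.0764, np.float64(3.09)), (0.0752, np.float64(5.27)), (0.074, np.float64(3.9)), (0.0728, np.float64(4.67)), (0.0716, np.float64(4.94)), (0.0704, np.float64(3.25)), (0.0692, np.float64(2.94)), (0.068, np.float64(2.4)), (0.0668, np.float64(1.49)), (0.0656, np.float64(0.87))] 31.8583
stop_back []
collar []
plunger_tip []
```

The push has dipped near the crest. I'll follow slowly and stop at the first sign of renewed resistance.

```bash
python3 - <<'E'
from h import *
z=.02;b=np.load('b.npy');y=.0656;L=[]
while y>.0565:
    y-=.001;manip.movel(W(-.03,y,z),rate=.03);f=F(b)[1];L.append((round(y,4),round(f,2)))
    if f>2.2: break
print(L)
manip.movel(W(-.03,y+.02,z),rate=.15)
manip.movel(W(-.03,y+.02,.085),rate=.25)
print(manip.current_time_s())
p=manip.get_image('wrist');q=manip.get_image('scene')
for pp in(p,q):
  for n,zz in (('stop_back',.041),('stop_face',.021),('collar',0),('plunger_tip',.02)): print(n,[(a[0],np.round(J(a[2]),3)) for a in lm(pp,n,zz)])
u,v=proj(q,W(.03,.03,.03)).astype(int)
a=cv2.resize(q['image'][v-30:v+30,u-35:u+35],(408,350),interpolation=cv2.INTER_CUBIC);w=p['image'][50:400,150:540]
cv2.imwrite('pics/b2.png',cv2.cvtColor(np.hstack([a,w]),cv2.COLOR_RGB2BGR))
E
```

```text
[(0.0646, np.float64(0.71)), (0.0636, np.float64(1.47)), (0.0626, np.float64(1.73)), (0.0616, np.float64(0.89)), (0.0606, np.float64(0.92)), (0.0596, np.float64(0.78)), (0.0586, np.float64(1.01)), (0.0576, np.float64(0.19)), (0.0566, np.float64(5.02))]
35.0
stop_back []
stop_face []
collar [(0.69, array([0.05 , 0.033]))]
plunger_tip [(0.88, array([0.054, 0.032]))]
stop_back [(0.56, array([-0.032,  0.051]))]
stop_face [(0.57, array([-0.02,  0.02]))]
collar [(0.52, array([-0.1  ,  0.041])), (0.45, array([0.059, 0.033]))]
plunger_tip [(0.73, array([-0.017, -0.013])), (0.57, array([0.055, 0.03 ]))]
```

View pics/b2.png

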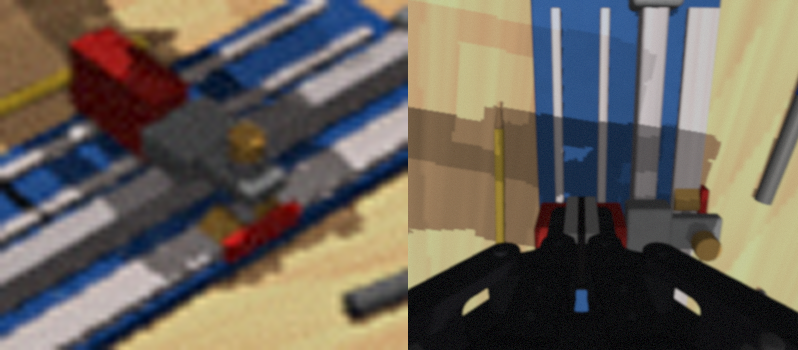

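The stop is seated: plunger y 0.032 against collar 0.033, and the force rose to 5 N at the far side of the notch after falling to about 0. Next the tube: a guarded descent behind it, then a gentle push.

```bash
python3 - <<'E'
from h import *
manip.movel(W(-.03,-.19,.085),rate=.25)
manip.movel(W(-.03,-.19,.02),rate=.15)
b=np.array(manip.current_wrist_force());z=.02
while z>.0061:
    z-=.002;manip.movel(W(-.03,-.19,z),rate=.03);f=F(b)
    if f[2]>2.5: z+=.003;manip.movel(W(-.03,-.19,z),rate=.05);break
print('z',z,np.round(f,2),manip.current_time_s())
b=np.array(manip.current_wrist_force());np.save('b.npy',b)
L=[]
for y,r in ((-.174,.06),(-.165,.03),(-.14,.04)):
    manip.movel(W(-.03,y,z),rate=r);L.append((y,round(F(b)[1],1)))
print(L,manip.current_time_s())
q=manip.get_image('scene')
print([(a[0],np.round(J(a[2]),3)) for a in lm(q,'stock',.012)])
u,v=proj(q,W(-.03,-.1,.02)).astype(int)
cv2.imwrite('pics/b3.png',cv2.cvtColor(cv2.resize(q['image'][v-40:v+30,u-50:u+50],(700,490),interpolation=cv2.INTER_CUBIC),cv2.COLOR_RGB2BGR))
E
```

```text
z 0.006 [ 0.52  0.03 -0.86] 39.05
[(-0.174, np.float64(-0.4)), (-0.165, np.float64(0.2)), (-0.14, np.float64(-0.2))] 40.6917
[(0.84, array([ 0.114, -0.311])), (0.54, array([-0.201, -0.147]))]
```

View pics/b3.png

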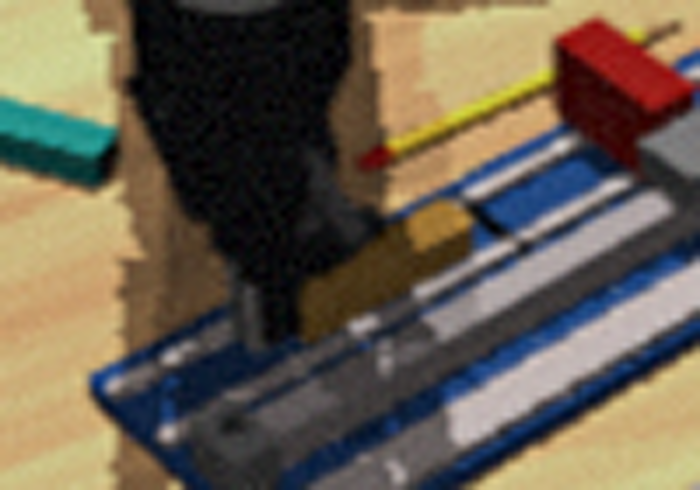

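The fingertip sits right behind the tube's end, low in the channel. Continuing gently until contact with the stop.

```bash
python3 - <<'E'
from h import *
z=.006;b=np.load('b.npy')
q=manip.get_image('scene');u,v=proj(q,W(-.03,-.1,.02)).astype(int);print('tube front y',J(ray(q,[u-50+470/7,v-40+208/7],.03)))
manip.movel(W(-.03,-.077,z),rate=.045);y=-.077;L=[round(F(b)[1],2)]
while y<-.064:
    y+=.0007;manip.movel(W(-.03,y,z),rate=.03);f=F(b)[1];L.append((round(y,4),round(f,2)))
    if f<-2.4: break
print(L,manip.current_time_s())
E
```

```text
tube front y (np.float64(-0.02549739503673684), np.float64(-0.04631659621223483))
[np.float64(-0.3), (-0.0763, np.float64(-1.09)), (-0.0756, np.float64(0.33)), (-0.0749, np.float64(-0.82)), (-0.0742, np.float64(-0.09)), (-0.0735, np.float64(-0.43)), (-0.0728, np.float64(-0.39)), (-0.0721, np.float64(-0.75)), (-0.0714, np.float64(-1.12)), (-0.0707, np.float64(-0.93)), (-0.07, np.float64(-0.18)), (-0.0693, np.float64(-0.51)), (-0.0686, np.float64(-0.83)), (-0.0679, np.float64(-5.05))] 45.6417
```

Contact at -0.0679 (predicted -0.069), with a 5 N peak that stays under the 8 N detent. Backing off and checking.

```bash
python3 - <<'E'
from h import *
z=.006
manip.movel(W(-.03,-.085,z),rate=.1)
manip.movel(W(-.03,-.1,.12),rate=.2)
print(manip.current_time_s())
q=manip.get_image('scene');p=manip.get_image('wrist')
for pp in(p,q):
  for n,zz in (('stop_face',.021),('stock_front',.021),('stock',.012),('collar',0),('plunger_tip',.02)): print(n,[(a[0],np.round(J(a[2]),3)) for a in lm(pp,n,zz)])
u,v=proj(q,W(0,.01,.03)).astype(int)
a=cv2.resize(q['image'][v-30:v+30,u-35:u+35],(408,350),interpolation=cv2.INTER_CUBIC);w=p['image'][0:350,150:540]
cv2.imwrite('pics/b4.png',cv2.cvtColor(np.hstack([a,w]),cv2.COLOR_RGB2BGR));print(manip.current_time_s())
E
```

```text
46.6917
stop_face [(0.89, array([-0.03 ,  0.024]))]
stock_front [(0.86, array([-0.032,  0.021])), (0.6, array([-0.159, -0.12 ]))]
stock [(0.94, array([-0.032, -0.02 ])), (0.79, array([-0.19 , -0.135])), (0.54, array([ 0.   , -0.002]))]
collar [(0.61, array([0.05 , 0.035]))]
plunger_tip [(0.94, array([0.053, 0.034]))]
stop_face [(0.57, array([-0.025,  0.026]))]
stock_front [(0.85, array([-0.029,  0.013])), (0.83, array([-0.145, -0.128])), (0.78, array([ 0.162, -0.322]))]
stock [(0.68, array([ 0.124, -0.316])), (0.61, array([-0.03 , -0.015])), (0.55, array([-0.193, -0.145]))]
collar [(0.5, array([0.05 , 0.028])), (0.48, array([-0.042,  0.024]))]
plunger_tip [(0.48, array([-0.056,  0.063])), (0.47, array([0.064, 0.031]))]
47.2917
```

View pics/b4.png

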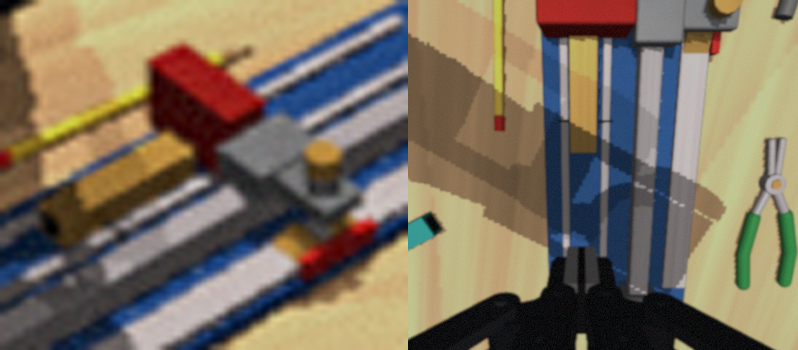

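The tube's end meets the stop face at wrist crop (585,37). The stop is still in the notch (plunger 0.034, collar 0.035) and the robot is clear, so I'm handing in.

```bash
python3 -c "
from cell import manip
manip.finish_job();print(manip.current_time_s())"
```

```text
the job is handed in; nothing more can be done
the job is handed in; nothing more can be done
```

The red stop is seated in the collar's notch and the brass tube's end rests against it. I handed the job in at about 47 s with the robot clear of everything.

- **Stop:** The push climbed the ramp at about 5 N, fell to nearly 0 past the crest, and then met 5 N as the stop bottomed in the notch. The last wrist picture puts the plunger at jig y = 34 mm and the collar's notch at 35 mm.
- **Tube:** Pushing met almost no resistance until one 5 N reading when it touched the stop, below the 8 N or more needed to push the stop out. I backed off at once. The last wrist picture puts the tube's end at 21 mm and the stop's face at 24 mm. The gap fits network error; the enlarged picture shows them touching.

**What went wrong or disagreed:**
- **First pass missed:** My first push of the stop passed over the block without touching it. With the jaws shut, the fingertips seem to end about 15 mm behind the TCP instead of the 17 mm ahead that `tip_reach` gives. I found this from the pictures, went back with guarded steps and did the push again.
- **Scene camera:** Its landmarks differed more. It put the tube's end at 13 mm against 26 mm for the stop's face. I trusted the wrist view, the contact position (1.5 mm from predicted) and the enlarged picture over it.

I saw no sign that any other tool or either turquoise look-alike was touched.

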